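# Bring the salt to the front of the spice carousel and hold it there

### The arm

A 7-joint arm with a two-finger parallel gripper is mounted at the origin on a cart in front of the work surface, level with it; the furniture and walls round the work are solid. World frame = base frame: x ahead of the robot, y to its left, z up, the work surface at z = 0. Lengths are in m, angles in degrees, forces in N, time in s.
With the tool pointing down it reaches from about 0.425 to 0.875 m from the base axis. Payload 4.7 kg.
Tool frame: the origin (TCP) lies between the finger pads, 19 mm behind the fingertips; this is the grasp point; z points along the fingers, y is the line along which they close (so a half turn about z gives the same grasp; the last joint's range is limited). The gripper opens to 87 mm and grips with 3 to 60 N. Pads are 19 mm wide; open, the fingers measure 117 mm over their backs; the gripper's body (75 mm by 190 mm) begins 51 mm behind the grasp point.
Start: joints at [78.043, 18.392, -4.016, 83.108, 1.295, 78.541, -3.26], TCP at [0.144, -0.634, 0.241] pointing down, gripper open.
Joint ranges: [-163.93, 163.93], [-17.29, 119.83], [-79.2, 71.16], [3.27, 140.29], [-89.18, 269.18], [5.43, 117.66], [-154.24, 154.24]. Speed limits (degrees/s): [147.25, 147.25, 180, 180, 180, 180, 180].

### API

Orientations are given as [roll, pitch, yaw] about the fixed x, y, z axes, in that order (R = Rz(yaw) Ry(pitch) Rx(roll)).
In Python, from cell import env, read_camera gives the robot as it stands. The module is installed in compiled form; this text tells all that it offers.
- The arm moves only by the tool handwheel, called after "Call:" as a command line: name --pt "numbers of a row" for each row, then --argument value for the rest. Schema: {"type":"object","properties":{"steps":{"type":"object","properties":{"deltas":{"type":"array","items":{"type":"array","items":{"type":"number"},"minItems":5,"maxItems":5},"minItems":1,"maxItems":8}},"additionalProperties":false,"required":["deltas"]},"grip_force":{"type":"number"},"only":{"type":"string"},"quiet":{"type":"boolean"},"lines":{"type":"string"}},"required":["steps"],"additionalProperties":false}. steps is an object whose key "deltas" holds a list of rows, 1 to 8 of them, each of 5 numbers: dx, dy, dz in m, then a turn about the tool's z in degrees, then the finger opening in m; each row is the pose to reach, as a shift and turn from the pose commanded when the call began, along the tool's axes at that moment; what a row does not reach only later rows make up. A row lasts 1/12 s, in which the tool goes at most 0.0417 m and 7.16 degrees, less where a joint would pass 70% of its speed; a pose out of reach is approached as far as the arm can. The fingers move at their own pace and stop on an object; grip_force is the grip in N (left out, the last holds). Time passes only in rows, so rows that do not move let the fingers close. The tool returns the time, the measured TCP pose, the force, the opening and the grip force at its end. only (a regular expression) keeps the lines of the reply that match it, lines (a string "A,B") keeps lines A to B, and quiet returns only ok. Input that does not fit is refused with a message, and nothing moves.
- env.get_obs(): the state, without advancing time (a new reading comes with each control period).
- read_camera(name): name is "scene" or "top" or "wrist"; returns a dict with "color" (420x560x3 uint8, blue, green, red), "fx", "fy", "cx", "cy" (pixels), "world_from_camera" (4x4, takes a point from camera to world coordinates). Camera axes: x right, y down, z forward; pixel columns grow to the right and rows downward; lengths in m; the calibration is good to about 2 mm. The wrist camera is an equidistant fisheye: a pixel r from the principal point sees the ray r / f radians off the axis. A picture is of the moment at which its call begins. There is no depth.
- env.sign_off(): hands the job in; it is judged then, once.
The state is a dict: "time_s": time; "qpos": joint angles; "joint_velocities": joint speeds; "effort": joint torques, N m; "tool_pos": TCP position; "tool_rot": TCP orientation; "force": force on the tool from outside, world axes, zero at the start; "wrist_torque": the same for the moment, N m; "grip_width": finger opening in m; "grasp_force": force on a finger pad.
Only numpy, scipy, OpenCV 4.12 (cv2) and the standard library are available. Lean on these libraries where they do the work, as an engineer would, in place of code of your own. Each camera call takes 0.05 s, during which the arm holds its last target. There are 200 camera calls.

### The job

Take the upright grip bar in the middle of the spice carousel gently, with no more than about 40 N of grip, and turn the turntable calmly (at most a quarter turn a second, re-gripping as needed) until the salt shaker, the short jar with the domed cap, stands squarely over the pointer that sticks out from under the turntable. Do not touch any of the jars or disturb the things standing about; none may tip. Finish while still gripping the bar, holding the turntable still, so that somebody else can take the salt.

Things in the scene. Friction and masses are not known exactly. Their poses are not given: they have to be found in the camera images.
- carousel: foot of the spice carousel, dark wood, fixed: a round disc 140 mm across, 9 mm high, under the turntable. Origin on the turning axis at worktop level, z up; its yaw is that of the turntable at the start.
- pointer: the front marker, fixed: a flat steel collar round the foot with a straight tongue 18 mm wide ending in a round tip 30 mm across. Origin on the turning axis at worktop level. The tongue runs along its -x axis and ends 135 mm from the axis, showing 29 mm beyond the turntable's edge: that direction is the front. Its yaw varies.
- turntable: light wooden disc 212 mm across, upper face 20 mm above the worktop, four round cups (49 mm inside, 35 mm high) centred 66 mm from the axis on its own +x, +y, -x and -y axes, a handle in the middle (see grip). Origin on the axis at worktop level. Turns both ways (stops 9.4 rad from start); light friction (0.06 N m, plus 0.15 N m per rad/s), no spring: it stays where left.
- grip (a point): centre of the handle's grip bar, on the turning axis 158 mm above the worktop, axes as the turntable's. The dark wooden bar, on a steel post 14 mm thick, is 60 mm long (along x), 16 mm thick (along y), 40 mm high, from 138 to 178 mm above the worktop; all jars end at 126 mm or lower, so open fingers fit over them.
- salt_shaker: the salt shaker: clear glass body that widens to its foot, rounded grey dome cap without a flat top, no label; 44 mm across, 90 mm tall, the shortest of the four on the turntable; stands loose in one of the four cups (which one varies), foot 20 mm above the worktop; origin at the centre of its underside, z up
- spice_1: spice jar, straight, 45 mm across, 106 mm tall, wide flat screw cap as wide as the jar, paper label; stands loose in one of the four cups (which one varies), foot 20 mm above the worktop; origin at the centre of its underside, z up
- spice_3: spice jar, straight and slim, 40 mm across, 105 mm tall, flat screw cap, paper label; stands loose in one of the four cups (which one varies), foot 20 mm above the worktop; origin at the centre of its underside, z up
- spice_4: spice jar of the same kind as spice_3, 40 mm across, 105 mm tall; stands loose in one of the four cups (which one varies), foot 20 mm above the worktop; origin at the centre of its underside, z up
- garlic: bystander: a garlic bulb, 54 mm across, 53 mm high, on the worktop right of the sink; origin under its centre
- mug: bystander: a mug 92 mm high with a handle, 78 x 112 mm, on the worktop before the sink; origin under its centre
- bystander_tin: bystander: a round food tin 75 mm across, 58 mm high, on the worktop before the sink; origin under its centre

How it is judged (in metres and radians):
On the way, in this order (a step that is already met when the one before it is completed fails the run):
1. the fingers hold the grip bar (contact force between the fingers and turntable above 4 N and distance between the grasp point and grip below 0.035 m), for 0.2 s.
2. the salt shaker stands over the pointer and the turntable is at rest, the bar in the fingers (all of step 1 and y of salt_shaker in the frame of pointer between -0.01 and 0.01 m and x of salt_shaker in the frame of pointer below -0.045 m and angular speed of turntable below 0.06 rad/s), for 0.2 s.
At the end, for the whole second after the job is handed in: Salt shaker over the pointer (within 10 mm of its centre line, 45 mm or more in front of the axis); turntable still (below 0.06 rad/s); fingers gripping the bar (over 4 N, TCP within 35 mm of its centre); all four jars in their cups (85 mm of the axis), upright within 0.2 rad (all of step 2 and angle between each of salt_shaker, spice_1, spice_3, spice_4's own z axis and vertical below 0.2 rad and horizontal distance between each of salt_shaker, spice_1, spice_3, spice_4 and carousel below 0.085 m); the arm keeps its last pose, push and grip.
It fails at once if the bar is squeezed or struck too hard (over 130 N of contact force, both fingers together) (contact force between any of the fingers, the arm and turntable above 130 N).
It fails at once if the turntable is spun so that a jar moves faster than 0.2 m/s (3 rad/s) (linear speed of any of salt_shaker, spice_1, spice_3, spice_4 above 0.2 m/s).
It fails at once if a jar is touched by the robot (over 1 N) (contact force between any of the fingers, the arm and salt_shaker above 1 N or contact force between any of the fingers, the arm and spice_1 above 1 N or contact force between any of the fingers, the arm and spice_3 above 1 N or contact force between any of the fingers, the arm and spice_4 above 1 N).
It fails at once if a jar tips (over 0.35 rad) (angle between any of salt_shaker, spice_1, spice_3, spice_4's own z axis and vertical above 0.35 rad).
It fails at once if a bystander is moved by more than 20 mm (distance of any of garlic, mug, bystander_tin from where it was at the start of the episode above 0.02 m).
It also fails if it takes over 48 s, if anything falls off the work surface, if the arm or the gripper's body presses on something with over 40 N, if the wrist force passes 120 N, or if a joint passes its speed limit or range.

## Working session

There is one attempt and no reset: what is moved stays moved. The work goes in short steps, Python scripts to look and compute and a tool call to move; the robot and the scene stay as the last step left them, time stands still between calls to the robot, and variables do not carry over. Pictures are saved under pics/ and viewed, at most 10 in all, crops included, and the job is handed in when it is done.

```bash
mkdir -p pics
```

Run:
```python
from cell import env, read_camera
import cv2,numpy as np
for n in("scene","top"):
    c=read_camera(n); cv2.imwrite(f"pics/{n}0.png",c["color"]); print(n,c["fx"],c["fy"],c["cx"],c["cy"]);print(np.round(c["world_from_camera"],4).tolist())
o=env.get_obs();print(o["tool_pos"],o["tool_rot"],o["time_s"],o["grip_width"])
```

```text
scene 528.9500615665171 528.9500615665171 289.5837899752947 211.70981598555892
[[-0.6507, -0.6236, 0.4334, -0.0518], [-0.7594, 0.5331, -0.373, 0.5386], [0.0015, -0.5718, -0.8204, 1.212], [0.0, 0.0, 0.0, 1.0]]
top 428.9349069419124 428.9349069419124 289.68781928885335 208.88637676118992
[[-0.019, -0.9935, 0.112, 0.4036], [-0.9998, 0.0189, -0.0026, 0.0401], [0.0005, -0.112, -0.9937, 1.0786], [0.0, 0.0, 0.0, 1.0]]
[ 0.14346171 -0.63350713  0.24030032] [-1.79903732e+02  7.02967066e-03  1.27664283e+01] 0.1 0.08700715878097257
```

View pics/scene0.png

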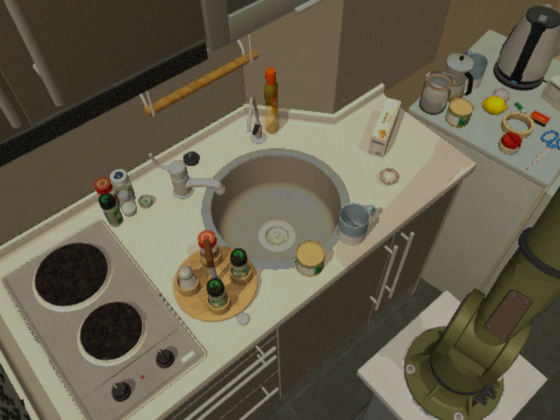

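View pics/top0.png

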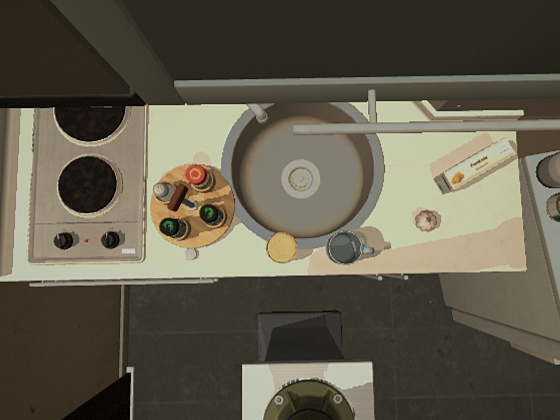

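The carousel is left of the sink: top view centre about (193,205), salt near (162,190), pointer tip near (192,254). I'll enlarge both views.

Run:
```python
import cv2,numpy as np
t=cv2.imread("pics/top0.png")[150:270,140:250]; s=cv2.imread("pics/scene0.png")[215:335,160:270]
a=[cv2.resize(i,None,fx=3.6,fy=4.8*.75,interpolation=cv2.INTER_CUBIC) for i in(t,s)]
cv2.imwrite("pics/crop0.png",np.hstack(a)); print(a[0].shape)
```

```text
(432, 396, 3)
```

View pics/crop0.png

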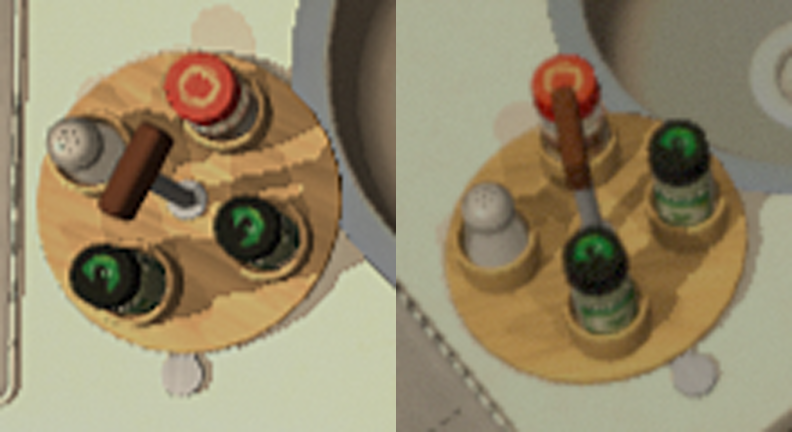

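Crop: disc centre (190,201), bar top about (137,170) running (160,127)–(115,213), tip (183,375), salt dome (72,145), caps red (201,88), green (247,224) and (105,275). Scene half: bar top about (568,137), salt (490,205), caps (565,85), (680,150), (595,255), tip (696,374).

Create h.py:
```python
import numpy as np
C={"top":(428.935,289.688,208.886,np.array([[-0.019,-0.9935,0.112,0.4036],[-0.9998,0.0189,-0.0026,0.0401],[0.0005,-0.112,-0.9937,1.0786]])),
"scene":(528.95,289.584,211.710,np.array([[-0.6507,-0.6236,0.4334,-0.0518],[-0.7594,0.5331,-0.373,0.5386],[0.0015,-0.5718,-0.8204,1.212]]))}
def ray(n,u,v):
    f,cx,cy,T=C[n]; d=T[:,:3]@[(u-cx)/f,(v-cy)/f,1]; return T[:,3],d/np.linalg.norm(d)
def crop(n,u,v):
    return ray(n,140+u/3.6,150+v/3.6) if n=="top" else ray(n,160+(u-396)/3.6,215+v/3.6)
def plane(r,z): return r[0]+r[1]*(z-r[0][2])/r[1][2]
def tri(a,b):
    A=np.stack([a[1],-b[1]],1); s=np.linalg.lstsq(A,b[0]-a[0],rcond=None)[0]
    p,q=a[0]+s[0]*a[1],b[0]+s[1]*b[1]; return (p+q)/2,np.linalg.norm(p-q)
```

Run:
```python
from h import *
np.set_printoptions(precision=4,suppress=True)
P={"bartop":((137,170),(568,137)),"tip":((183,375),(696,374)),"salt":((72,145),(490,200)),"red":((201,88),(565,80)),"gr":((247,224),(680,147)),"gl":((105,275),(595,250)),"disc":((190,201),(596,247))}
R={}
for k,(a,b) in P.items(): R[k]=tri(crop("top",*a),crop("scene",*b)); print(k,*R[k])
c=plane(crop("top",190,201),.02);t=plane(crop("top",183,375),.006);t2=plane(crop("scene",696,374),.006)
a=plane(crop("top",160,127),.178);b=plane(crop("top",115,213),.178)
print("disc",c,"tip",t,t2,"bar",a,b,(a+b)/2)
ang=lambda d:np.degrees(np.arctan2(d[1],d[0]))
print("bar yaw",ang(a-b),"ptr dir",ang(t-c),ang(t2-c),np.linalg.norm((t-c)[:2]))
for k in("salt","red","gr","gl"):
  d=R[k][0]-c;print(k,ang(d),np.linalg.norm(d[:2]))
```

```text
bartop [0.5373 0.2785 0.1609] 0.0008993212769326228
tip [0.4155 0.284  0.0103] 0.0007286818577040168
salt [0.561  0.3328 0.1094] 0.0004934128540059603
red [0.5924 0.2469 0.1299] 8.197373521729748e-05
gr [0.5062 0.2185 0.1225] 0.0027756138240122873
gl [0.4769 0.3059 0.1286] 0.0006228411121715744
disc [0.5357 0.2794 0.0124] 0.0008306207537757446
disc [0.5351 0.278  0.02  ] tip [0.4159 0.2852 0.006 ] [0.4169 0.2828 0.006 ] bar [0.5598 0.2605 0.178 ] [0.5092 0.2864 0.178 ] [0.5345 0.2735 0.178 ]
bar yaw -27.158974759354493 ptr dir 176.53214777689362 177.6477655884248 0.1194642321124407
salt 64.69682086749957 0.06065295356372821
red -28.50329043436941 0.06515931767079737
gr -115.90193556322689 0.06616704254133919
gl 154.39868067372868 0.06453321381693802
```

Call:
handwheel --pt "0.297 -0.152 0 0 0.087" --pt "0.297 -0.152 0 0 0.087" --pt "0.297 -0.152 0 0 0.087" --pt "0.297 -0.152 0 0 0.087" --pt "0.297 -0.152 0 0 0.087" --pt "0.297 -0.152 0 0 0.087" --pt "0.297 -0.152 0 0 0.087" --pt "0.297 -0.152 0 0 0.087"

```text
refused: steps: the value is not of type 'object' (schema: type "object"). Nothing was moved.
```

I used the wrong layout. The manual says an object with the rows under "deltas"; once more.

Call:
handwheel --steps '{"deltas": [[0.297,-0.152,0,0,0.087],[0.297,-0.152,0,0,0.087],[0.297,-0.152,0,0,0.087],[0.297,-0.152,0,0,0.087],[0.297,-0.152,0,0,0.087],[0.297,-0.152,0,0,0.087],[0.297,-0.152,0,0,0.087],[0.297,-0.152,0,0,0.087]]}'

```text
time_s: 0.77
tool_pos: [0.4005, -0.4186, 0.241]
tool_rot: [-180.0, 0.0, 12.8]
force: [1.1, -1.0, -0.3]
grip_width: 0.0869
grasp_force: 0.0
```

```bash
python3 -c "
from cell import env
o=env.get_obs();print(o['qpos'],o['tool_pos'],o['tool_rot'],o['force'])"
```

```text
[ 57.57209819  10.56847012 -15.83619452  93.11798749   2.96228762
  76.74440578 -35.93570681] [ 0.40045745 -0.41857436  0.24100765] [-1.79991048e+02  2.39792790e-02  1.27537815e+01] [ 1.09735193 -0.95619584 -0.33921929]
```

Call:
handwheel --steps '{"deltas": [[0.167,-0.288,0,0,0.087],[0.167,-0.288,0,0,0.087],[0.167,-0.288,0,0,0.087],[0.167,-0.288,0,0,0.087],[0.167,-0.288,0,0,0.087],[0.167,-0.288,0,0,0.087],[0.167,-0.288,0,0,0.087],[0.167,-0.288,0,0,0.087]]}'

```text
time_s: 1.43
tool_pos: [0.4986, -0.1004, 0.2411]
tool_rot: [180.0, 0.0, 12.8]
force: [1.2, -0.9, -0.8]
grip_width: 0.0875
grasp_force: 0.0
```

```bash
python3 -c "
from cell import env
o=env.get_obs();print(o['qpos'],o['force'])"
```

```text
[ 39.25811837   2.62440113 -31.57356642 101.92480476   1.44936045
  75.85057476 -69.87998606] [ 1.21252593 -0.93817561 -0.82969339]
```

Call:
handwheel --steps '{"deltas": [[0.1,-0.284,0,0,0.087],[0.1,-0.284,0,0,0.087],[0.1,-0.284,0,0,0.087],[0.1,-0.284,0,0,0.087],[0.1,-0.284,0,0,0.087],[0.1,-0.284,0,0,0.087],[0.1,-0.284,0,0,0.087],[0.1,-0.284,0,0,0.087]]}'

```text
time_s: 2.1
tool_pos: [0.5316, 0.2051, 0.2413]
tool_rot: [-179.7, -0.0, 13.3]
force: [-0.8, 0.0, 0.1]
grip_width: 0.0867
grasp_force: 0.0
```

Run:
```python
from cell import env,read_camera
import cv2,numpy as np
o=env.get_obs();print(o['qpos'],o['force'])
c=read_camera("wrist");cv2.imwrite("pics/w1.png",c["color"]);print(c["fx"],c["cx"],c["cy"],np.round(c["world_from_camera"],4).tolist())
```

```text
[  16.44985197   13.10362127  -46.05661328   93.62242094    9.33985258
   77.24907206 -107.59593017] [-0.80117875  0.03184682  0.06942604]
325.19226210127806 279.9798857294477 208.39747214447857 [[0.2316, -0.9407, -0.2478, 0.5985], [-0.9728, -0.2255, -0.0532, 0.2214], [-0.0059, 0.2533, -0.9674, 0.3866], [0.0, 0.0, 0.0, 1.0]]
```

View pics/w1.png

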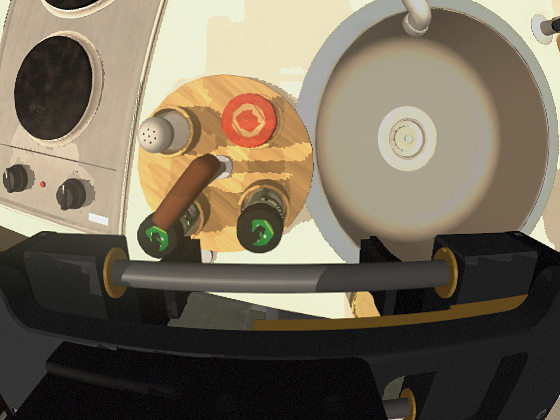

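Wrist view: bar about (186,188), running (207,160) to (163,217); salt (155,135). The bar is free to approach. Joint 7 has more room if I grip at yaw 153, so I turn −140.

Call:
handwheel --steps '{"deltas": [[0,0,0,-56,0.087],[0,0,0,-56,0.087],[0,0,0,-56,0.087],[0,0,0,-56,0.087],[0,0,0,-56,0.087],[0,0,0,-56,0.087],[0,0,0,-56,0.087],[0,0,0,-56,0.087]]}' --lines "1,3"

```text
time_s: 2.82
tool_pos: [0.5334, 0.1951, 0.2407]
tool_rot: [-180.0, 0.1, 69.0]
```

Call:
handwheel --steps '{"deltas": [[0,0,0,-56,0.087],[0,0,0,-56,0.087],[0,0,0,-56,0.087],[0,0,0,-56,0.087],[0,0,0,-56,0.087],[0,0,0,-56,0.087],[0,0,0,-56,0.087],[0,0,0,-56,0.087]]}' --lines "1,3"

```text
time_s: 3.48
tool_pos: [0.5334, 0.1951, 0.2407]
tool_rot: [-179.9, 0.0, 125.0]
```

Call:
handwheel --steps '{"deltas": [[0,0,0,-28,0.087],[0,0,0,-28,0.087],[0,0,0,-28,0.087],[0,0,0,-28,0.087],[0,0,0,-28,0.087]]}'

```text
time_s: 3.9
tool_pos: [0.5335, 0.1951, 0.2405]
tool_rot: [-179.9, -0.0, 152.9]
force: [-0.5, -0.4, -0.1]
grip_width: 0.0871
grasp_force: 0.0
```

Run:
```python
from cell import env,read_camera
import cv2,numpy as np
o=env.get_obs();print(o['qpos'],o['force'])
c=read_camera("wrist");cv2.imwrite("pics/w2.png",c["color"]);print(c["fx"],c["cx"],c["cy"],np.round(c["world_from_camera"],4).tolist())
```

```text
[ 33.01506521  20.12174361 -67.87304266  93.38773217  18.92083925
  79.43346049  25.65861253] [-0.50581154 -0.42934247 -0.08222489]
325.19226210127806 279.9798857294477 208.39747214447857 [[0.4552, 0.862, 0.2232, 0.4721], [0.8904, -0.4402, -0.1158, 0.2278], [-0.0015, 0.2515, -0.9679, 0.3859], [0.0, 0.0, 0.0, 1.0]]
```

View pics/w2.png

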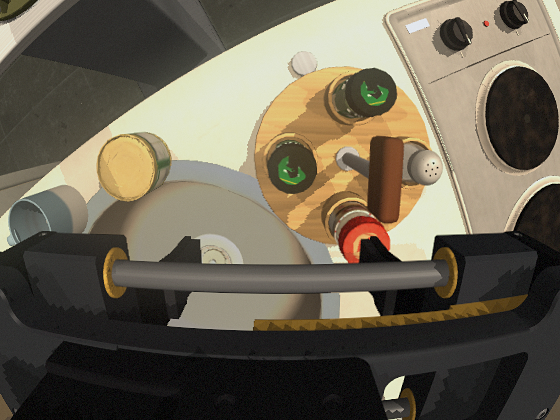

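Second wrist view: bar top about (386,178), pointer tip (303,64), disc spanning (256–427, 66–245); bar is square to the fingers' closing line.

Add to h.py:
```python
W1=np.array([[0.2316,-0.9407,-0.2478,0.5985],[-0.9728,-0.2255,-0.0532,0.2214],[-0.0059,0.2533,-0.9674,0.3866]])
W2=np.array([[0.4552,0.862,0.2232,0.4721],[0.8904,-0.4402,-0.1158,0.2278],[-0.0015,0.2515,-0.9679,0.3859]])
def fish(T,u,v):
    x=np.array([u-279.98,v-208.397]);r=np.hypot(*x);t=r/325.19
    d=T[:,:3]@np.r_[x/r*np.sin(t),np.cos(t)];return T[:,3],d
```

Run:
```python
from h import *
np.set_printoptions(precision=4,suppress=True)
ang=lambda d:np.degrees(np.arctan2(d[1],d[0]))
print("bar",*tri(fish(W1,186,188),fish(W2,386,178)),*tri(crop("top",137,170),fish(W2,386,178)))
a=plane(fish(W2,388,137),.178);b=plane(fish(W2,385,221),.178);print("ends",a,b,(a+b)/2,ang(b-a))
t=plane(fish(W2,303,64),.006);print("tip",t,ang(t-[.5355,.2785,0]),"salt",tri(fish(W1,155,133),fish(W2,428,166)))
```

```text
bar [0.5392 0.2798 0.1591] 0.0005363019921211519 [0.5359 0.2768 0.1697] 0.0016951093568740743
ends [0.5092 0.2883 0.178 ] [0.5611 0.2635 0.178 ] [0.5351 0.2759 0.178 ] -25.493883140594832
tip [0.4187 0.2843 0.006 ] 177.18227213539566 salt (array([0.5672, 0.3387, 0.0922]), np.float64(0.0030280632622534005))
```

Call:
handwheel --steps '{"deltas": [[0.036,0.075,0,0,0.087],[0.036,0.075,0,0,0.087],[0.036,0.075,0,0,0.087],[0.036,0.075,0,0,0.087],[0.036,0.075,0.02,0,0.087],[0.036,0.075,0.04,0,0.087],[0.036,0.075,0.06,0,0.087],[0.036,0.075,0.078,0,0.087]]}'

```text
time_s: 4.62
tool_pos: [0.5363, 0.2775, 0.1618]
tool_rot: [-179.9, 0.0, 152.5]
force: [0.3, -0.4, 0.3]
grip_width: 0.0867
grasp_force: 0.0
```

Run:
```python
from cell import env,read_camera
import cv2,numpy as np
c=read_camera("wrist");o=env.get_obs();print(o['qpos'],o['force'],o["tool_pos"]);cv2.imwrite("pics/w3.png",c["color"])
```

```text
[ 18.65417203  28.76043766 -62.83791604  94.39998716  26.47697043
  73.74068359  13.37626968] [-1.29207388 -0.43300784 -2.24803744] [0.53465484 0.27610322 0.15819854]
```

View pics/w3.png

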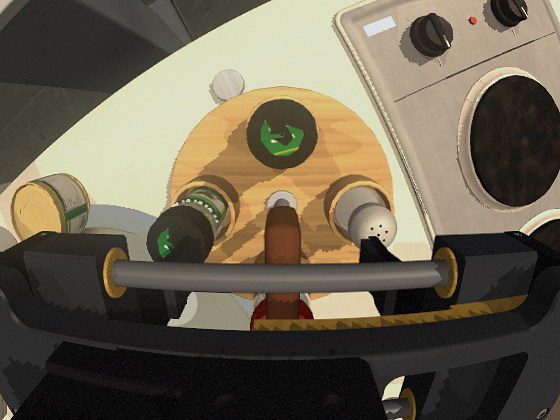

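The bar is centred between the fingers (283 against 280) and the fingers stand over the jars, clear of them. Closing gently.

Call:
handwheel --steps '{"deltas": [[0,0,0,0,0.05],[0,0,0,0,0.03],[0,0,0,0,0.02],[0,0,0,0,0.014],[0,0,0,0,0.01],[0,0,0,0,0.01],[0,0,0,0,0.01],[0,0,0,0,0.01]]}' --grip_force 18

```text
time_s: 5.33
tool_pos: [0.5358, 0.2798, 0.1634]
tool_rot: [180.0, 0.0, 152.8]
force: [-0.5, 0.0, 0.2]
grip_width: 0.0417
grasp_force: 0.0
```

Call:
handwheel --steps '{"deltas": [[0,0,0,0,0.01],[0,0,0,0,0.01],[0,0,0,0,0.01],[0,0,0,0,0.01],[0,0,0,0,0.01],[0,0,0,0,0.01]]}' --grip_force 18

```text
time_s: 5.83
tool_pos: [0.5354, 0.2792, 0.1631]
tool_rot: [-179.9, -0.0, 152.8]
force: [-1.5, -2.9, 1.2]
grip_width: 0.0155
grasp_force: 18.0
```

```bash
python3 -c "
from cell import env
o=env.get_obs();print(o['qpos'],o['force'],o['wrist_torque'])"
```

```text
[ 18.60199283  28.61134915 -63.10864332  94.03511491  26.40562219
  73.95838637  13.51781297] [-1.51061162 -2.91007004  1.19878107] [-0.44819447  0.26304732 -0.03909394]
```

Call:
handwheel --steps '{"deltas": [[0,0,0,-1,0.01],[0,0,0,-4,0.01],[0,0,0,-8,0.01],[0,0,0,-12,0.01],[0,0,0,-16,0.01],[0,0,0,-20,0.01],[0,0,0,-23,0.01],[0,0,0,-24,0.01]]}'

```text
time_s: 6.5
tool_pos: [0.5351, 0.2778, 0.1631]
tool_rot: [-179.8, -0.1, 176.9]
force: [-4.1, -6.0, 6.0]
grip_width: 0.0159
grasp_force: 18.0
```

```bash
python3 -c "
from cell import env
o=env.get_obs();print(o['qpos'],o['force'],o['wrist_torque'])"
```

```text
[ 21.30461194  31.4404711  -67.98142674  93.97017049  30.02807999
  75.53608362  35.20603271] [-4.14580131 -5.99594044  5.98694906] [-1.18178717  0.76310062 -0.16067741]
```

Call:
handwheel --steps '{"deltas": [[0,0,0,-2,0.01],[0,0,0,-6,0.01],[0,0,0,-10,0.01],[0,0,0,-14,0.01],[0,0,0,-18,0.01],[0,0,0,-22,0.01],[0,0,0,-25,0.01],[0,0,0,-26,0.01]]}'

```text
time_s: 7.17
tool_pos: [0.5353, 0.2764, 0.1631]
tool_rot: [-179.7, -0.3, -157.2]
force: [-5.0, -9.9, 7.4]
grip_width: 0.0158
grasp_force: 18.0
```

```bash
python3 -c "
from cell import env
o=env.get_obs();print(o['qpos'],o['force'],o['wrist_torque'])"
```

```text
[ 23.65365035  34.81985892 -72.88891321  93.90597829  34.14132147
  77.48330611  58.42986109] [-4.95092361 -9.93520617  7.43489309] [-1.85926487  0.89879726 -0.11205129]
```

Joint 3 is nearing its limit, so I re-grip half a turn round: open, rise, turn +180, descend.

Call:
handwheel --steps '{"deltas": [[0,0,0,0,0.03],[0,0,0,0,0.05],[0,0,0,0,0.087],[0,0,0,0,0.087],[0,0,0,0,0.087],[0,0,0,0,0.087],[0,0,0,0,0.087],[0,0,0,0,0.087]]}'

```text
time_s: 7.83
tool_pos: [0.5357, 0.2799, 0.1632]
tool_rot: [180.0, 0.0, -157.2]
force: [0.3, 0.0, 0.2]
grip_width: 0.0609
grasp_force: 0.0
```

Call:
handwheel --steps '{"deltas": [[0,0,0,0,0.087],[0,0,0,0,0.087],[0,0,-0.02,0,0.087],[0,0,-0.04,0,0.087],[0,0,-0.06,0,0.087],[0,0,-0.07,0,0.087],[0,0,-0.07,0,0.087]]}'

```text
time_s: 8.42
tool_pos: [0.5365, 0.2808, 0.2356]
tool_rot: [180.0, 0.2, -157.2]
force: [-0.7, 1.4, -0.6]
grip_width: 0.087
grasp_force: 0.0
```

```bash
python3 -c "
from cell import env
o=env.get_obs();print(o['qpos'],o['force'],o['wrist_torque'])"
```

```text
[ 24.45863927  31.07026672 -74.84965987  88.71637485  30.19965022
  83.15969887  60.91673928] [-0.74456158  1.41993142 -0.56474824] [ 0.13241357 -0.14464894 -0.02703883]
```

Call:
handwheel --steps '{"deltas": [[0,0,0,56,0.087],[0,0,0,56,0.087],[0,0,0,56,0.087],[0,0,0,56,0.087],[0,0,0,56,0.087],[0,0,0,56,0.087],[0,0,0,56,0.087],[0,0,0,56,0.087]]}' --lines "1,3"

```text
time_s: 9.08
tool_pos: [0.5354, 0.2792, 0.2318]
tool_rot: [-179.9, -0.0, 146.4]
```

Call:
handwheel --steps '{"deltas": [[0,0,0,56,0.087],[0,0,0,56,0.087],[0,0,0,56,0.087],[0,0,0,56,0.087],[0,0,0,56,0.087],[0,0,0,56,0.087],[0,0,0,56,0.087],[0,0,0,56,0.087]]}' --lines "1,3"

```text
time_s: 9.75
tool_pos: [0.5353, 0.2792, 0.2317]
tool_rot: [-179.9, 0.1, 90.4]
```

Call:
handwheel --steps '{"deltas": [[0,0,0,56,0.087],[0,0,0,56,0.087],[0,0,0,56,0.087],[0,0,0,56,0.087],[0,0,0,56,0.087],[0,0,0,56,0.087],[0,0,0,56,0.087],[0,0,0,56,0.087]]}' --lines "1,3"

```text
time_s: 10.42
tool_pos: [0.5353, 0.2791, 0.2316]
tool_rot: [180.0, 0.1, 34.4]
```

Call:
handwheel --steps '{"deltas": [[0,0,0,12,0.087],[0,0,0,12,0.087],[0,0,0,12,0.087],[0,0,0,12,0.087]]}'

```text
time_s: 10.75
tool_pos: [0.5353, 0.2794, 0.232]
tool_rot: [180.0, 0.1, 22.9]
force: [-0.6, 0.7, -0.0]
grip_width: 0.087
grasp_force: 0.0
```

Run:
```python
from cell import env,read_camera
import cv2,numpy as np
c=read_camera("wrist");o=env.get_obs();print(o['qpos'],o["tool_pos"],o["tool_rot"],c["world_from_camera"].round(4).tolist());cv2.imwrite("pics/w4.png",c["color"])
```

```text
[   3.95498456   17.46627558  -41.48215648   89.53131593   11.74328803
   77.54707923 -105.86271679] [0.53539661 0.27948987 0.23226992] [1.79985078e+02 8.17267216e-02 2.29101875e+01] [[0.3904, -0.8901, -0.2353, 0.5988], [-0.9206, -0.3775, -0.0996, 0.3075], [-0.0002, 0.2555, -0.9668, 0.3773], [0.0, 0.0, 0.0, 1.0]]
```

View pics/w4.png

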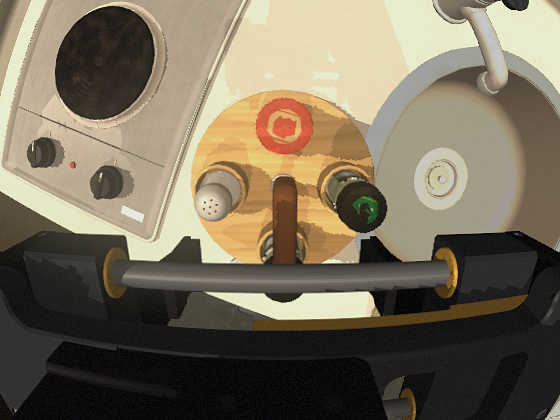

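The turntable kept its place; the bar lies at column 285, about 3 mm to the tool's +y. Descend with that correction and grip.

Call:
handwheel --steps '{"deltas": [[0,0.003,0.015,0,0.087],[0,0.003,0.035,0,0.087],[0,0.003,0.055,0,0.087],[0,0.003,0.07,0,0.06],[0,0.003,0.07,0,0.04],[0,0.003,0.07,0,0.02],[0,0.003,0.07,0,0.01],[0,0.003,0.07,0,0.01]]}' --grip_force 18

```text
time_s: 11.47
tool_pos: [0.5376, 0.2775, 0.1646]
tool_rot: [-180.0, -0.1, 22.8]
force: [0.6, 0.2, 0.1]
grip_width: 0.0616
grasp_force: 0.0
```

Call:
handwheel --steps '{"deltas": [[0,0,0,0,0.01],[0,0,0,0,0.01],[0,0,0,0,0.01],[0,0,0,0,0.01],[0,0,0,0,0.01],[0,0,0,0,0.01],[0,0,0,0,0.01],[0,0,0,0,0.01]]}' --grip_force 18

```text
time_s: 12.13
tool_pos: [0.5369, 0.2769, 0.1632]
tool_rot: [180.0, 0.0, 22.8]
force: [-0.8, 0.4, -0.1]
grip_width: 0.0157
grasp_force: 18.0
```

Call:
handwheel --steps '{"deltas": [[0,0,0,0,0.01],[0,0,0,0,0.01],[0,0,0,0,0.01]]}'

```text
time_s: 12.38
tool_pos: [0.5369, 0.2769, 0.1632]
tool_rot: [180.0, 0.0, 22.8]
force: [-0.4, -0.0, -0.6]
grip_width: 0.0159
grasp_force: 18.0
```

```bash
python3 -c "
from cell import env
o=env.get_obs();print(o['qpos'],o['force'],o['wrist_torque'])"
```

```text
[   3.48151841   20.30115215  -40.61279556   94.52256617   13.88490105
   70.34288107 -107.31835561] [-0.36317698 -0.02213801 -0.55233013] [-0.07169368  0.01612661 -0.0328652 ]
```

Call:
handwheel --steps '{"deltas": [[0,0,0,-2,0.01],[0,0,0,-6,0.01],[0,0,0,-10,0.01],[0,0,0,-14,0.01],[0,0,0,-18,0.01],[0,0,0,-22,0.01],[0,0,0,-26,0.01],[0,0,0,-30,0.01]]}' --lines "1,4"

```text
time_s: 13.05
tool_pos: [0.5374, 0.2763, 0.1632]
tool_rot: [179.9, 0.0, 52.9]
force: [0.9, -1.1, 0.5]
```

Call:
handwheel --steps '{"deltas": [[0,0,0,-4,0.01],[0,0,0,-8,0.01],[0,0,0,-12,0.01],[0,0,0,-16,0.01],[0,0,0,-20,0.01],[0,0,0,-24,0.01],[0,0,0,-28,0.01],[0,0,0,-31,0.01]]}' --lines "1,4"

```text
time_s: 13.72
tool_pos: [0.5383, 0.2759, 0.1632]
tool_rot: [179.9, 0.0, 83.9]
force: [2.8, -1.4, -0.3]
```

Call:
handwheel --steps '{"deltas": [[0,0,0,-2,0.01],[0,0,0,-2.7,0.01],[0,0,0,-2.7,0.01],[0,0,0,-2.7,0.01],[0,0,0,-2.7,0.01]]}'

```text
time_s: 14.13
tool_pos: [0.5383, 0.2759, 0.1632]
tool_rot: [179.9, 0.0, 86.4]
force: [5.1, -2.7, -1.8]
grip_width: 0.0154
grasp_force: 18.0
```

Run:
```python
from cell import env,read_camera
import cv2,numpy as np
o=env.get_obs();print(o['qpos'],o['force'])
t=read_camera("top")["color"][150:270,140:250]; s=read_camera("scene")["color"][215:335,160:270]
cv2.imwrite("pics/crop1.png",np.hstack([cv2.resize(i,None,fx=3.6,fy=3.6,interpolation=cv2.INTER_CUBIC) for i in(t,s)]))
```

```text
[ 11.60085224  23.56623127 -51.61215421  94.23314765  19.41373415
  71.56858525 -47.54338046] [ 5.1455767  -2.66976696 -1.75501269]
```

View pics/crop1.png

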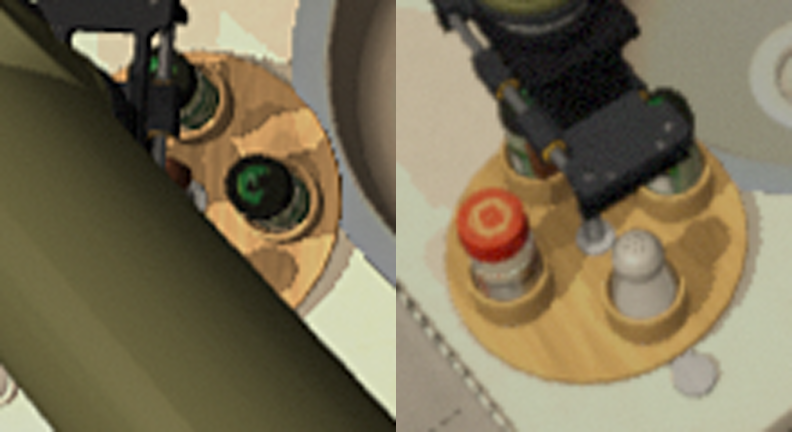

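Scene half: salt dome top (634,240), its cup rim centred near (646,290), post collar (595,240), tip (696,374), red cap (494,220).

Run:
```python
from h import *
p=lambda u,v,z:plane(crop("scene",u,v),z)
ang=lambda d:np.degrees(np.arctan2(d[1],d[0]))
ax=p(595,239,.022);tip=p(696,374,.006);
for n,s in(("dome",p(634,240,.106)),("cup",p(646,289,.055)),("red",p(494,215,.126)),("tip",tip),("disc",p(597,247,.02)),("green2",p(678,95,.126))):
  for c in(ax,np.array([.536,.2775,0])):
    print(n,s.round(4),ang(s-c).round(1),np.hypot(*(s-c)[:2]).round(4))
```

```text
dome [0.4776 0.2778 0.106 ] -179.6 0.0585
dome [0.4776 0.2778 0.106 ] 179.8 0.0584
cup [0.4675 0.2815 0.055 ] 177.2 0.0687
cup [0.4675 0.2815 0.055 ] 176.7 0.0686
red [0.5408 0.34   0.126 ] 85.7 0.062
red [0.5408 0.34   0.126 ] 85.6 0.0627
tip [0.4169 0.2828 0.006 ] 177.7 0.1193
tip [0.4169 0.2828 0.006 ] 177.4 0.1192
disc [0.5312 0.2803 0.02  ] 156.4 0.0054
disc [0.5312 0.2803 0.02  ] 149.7 0.0056
green2 [0.536  0.1953 0.126 ] -90.1 0.0828
green2 [0.536  0.1953 0.126 ] -90.0 0.0822
```

Call:
handwheel --steps '{"deltas": [[0,0,0,0,0.01],[0,0,0,0,0.01],[0,0,0,0,0.01],[0,0,0,0,0.01],[0,0,0,0,0.01]]}'

```text
time_s: 14.65
tool_pos: [0.5383, 0.2759, 0.1632]
tool_rot: [179.9, 0.0, 86.4]
force: [4.9, -1.9, -0.8]
grip_width: 0.0159
grasp_force: 18.0
```

```bash
python3 -c "
from cell import env
print(env.sign_off())"
```

```text
the job is handed in; nothing more can be done
None
```

I handed the job in at 14.7 s with the salt shaker over the pointer (an estimated 2–3 mm off its centre line), the turntable held still at 18 N on the bar, and no sign of a jar or bystander being touched; the sign-off printed no verdict.

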